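# Snap two slim forming bars out of a clip rack into its catch tray

## Task

The rack holds three steel loop-forming bars, each in a sprung clip: two slim straight ones and one with fat drum-shaped ends. Get both slim bars ready for the job: slide the catch tray along the rack under each of them and snap the bar forward out of its clip, so that both end up lying in the tray. Leave the drum-ended bar in its clip, and do not disturb the cork block, the beeswax or the thread spool in front.

Things in the scene. Friction and masses are not known exactly. Their poses are not given: they have to be found in the camera images.
- rack: Fixed wooden board, 168 x 470 mm, 12 mm thick, with three clip stations in a row at y = +130, 0, -130 mm. Origin on the table surface below the middle station's bar axis; x points away from the robot, square to the bars, y along the row to the left, z up. Each station has one post, 26 mm wide, 10 to 26 mm behind the bar axis, 96 mm high, carrying one C-clip that holds the bar by its middle.
- station_left (a point): Seat of a bar at the left station (rack y = +130 mm): middle of the bar axis, 78 mm above the table. The clip's mouth faces the rack's -x, toward the robot; its two sprung steel jaws are 24 mm wide and reach 17 mm in front of, and above and below, the bar axis. A bar needs roughly 5 to 20 N to come free, 10 to 20 mm forward of its seat.
- station_middle (a point): The same at the middle station (rack y = 0). Beside a post the space behind the bar is free down to an 18 mm high guide strip and the board top, 12 mm high; 104 mm is clear between posts. Two fingers, one on each side of the post, can go down behind the bar and drag it forward evenly; dragged at one side only, it twists in the clip.
- station_right (a point): The same at the right station (rack y = -130 mm).
- slim_bar_1: Slim straight steel bar, 20 mm diameter, 112 mm long, with a 25 mm diameter collar 9 mm wide at each end; about 0.12 kg. Origin at its centre, y along its length. Starts horizontal in one of the three stations.
- slim_bar_2: The second slim straight bar, the same as slim_bar_1.
- drum_bar: The odd bar: same length and 20 mm middle, but each end is a fat drum 38 mm in diameter and 22 mm long; about 0.2 kg. Origin at its centre, y along its length. It stays in its clip.
- catch_tray (a joint): Slide of the catch tray along the rack, m: the rack-frame y of the tray's middle. 0 is under the middle station, +0.130 under the left one, -0.130 under the right one; stops at +-0.145. It slides with about 2 N and stays where it is left.
- tray_floor (a point): Middle of the tray's inner floor, 20 mm above the table, 53 mm in front of the bar axes; axes as the rack's. The plywood tray is 96 mm (x) by 148 mm (y) inside, walls 5 mm thick; side and rear walls reach 40 mm above the table, the front wall 58 mm. A bar let go just in front of its clip falls in if the tray is within 12 mm of the station's middle.
- tray_knob (a point): Top centre of the upright wooden peg on the tray's front wall, for pushing or gripping: 16 mm diameter, standing from the front wall's top (58 mm above the table) up to 94 mm. This point is 94 mm above the table, 104 mm in front of the bar axes.
- cork_block: Cork sanding block, 56 x 96 x 28 mm, bystander; origin under its centre.
- beeswax: Round puck of beeswax, 55 mm diameter, 21 mm high, bystander; origin under its centre.
- thread_spool: Spool of natural thread, about 75 x 53 x 55 mm, bystander; origin under its centre.

How it is judged:
By the outcome, as a careful person would: the job done as asked, in the order asked, and still so for the second after the job is handed in, with the robot touching nothing.
It also fails if it takes over 54 s, if anything falls off the work surface, if the arm or the gripper's body presses on something with over 40 N, if the wrist force passes 120 N, or if a joint passes its speed limit or range.

## Robot

A 6-joint arm with a two-finger parallel gripper is mounted at the origin on the work surface; the furniture and walls round the work are solid. World frame = base frame: x ahead of the robot, y to its left, z up, the work surface at z = 0. Lengths are in mm, angles in rad, forces in N, time in s.
With the tool pointing down it reaches from about 400 to 925 mm from the base axis. Payload 12.5 kg.
Tool frame: the origin (TCP) lies at the very end of the fingers, on their centre line; the grasp point (between the pads) lies 19 mm behind it; z points along the fingers, y is the line along which they close (so a half turn about z gives the same grasp; the last joint's range is limited). The gripper opens to 95 mm and grips with 3 to 60 N. Pads are 20 mm wide; open, the fingers measure 119 mm over their backs; the gripper's body (75 mm by 180 mm) begins 59 mm behind the grasp point.
Start: joints at [1.197, 0.491, 1.559, -0, 1.092, -0.106], TCP at [165.364, 602.745, 214.661] pointing down, gripper open.
Joint ranges: [-3.1, 3.1], [-0.84, 2.19], [0.05, 2.79], [-1.13, 4.28], [0.06, 2.93], [-2.69, 2.69]. Speed limits (rad/s): [2.22, 2.22, 2.79, 3.14, 3.14, 3.14].

## Interface

Orientations are given as [roll, pitch, yaw] about the fixed x, y, z axes, in that order (R = Rz(yaw) Ry(pitch) Rx(roll)).
In Python, from cell import env, cams, sensors, job_done gives the robot as it stands (env), with the cameras (cams), the job as plain functions and the readings (sensors).
- The arm moves only by the tool step_hand, called after "Call:" by a JSON object that holds its "fn" and its "kwargs". Schema: {"type":"object","properties":{"segments":{"type":"array","items":{"type":"array","items":{"type":"number"},"minItems":5,"maxItems":5},"minItems":1,"maxItems":5},"only":{"type":"string"},"quiet":{"type":"boolean"},"lines":{"type":"string"}},"required":["segments"],"additionalProperties":false}. segments is a list of rows, 1 to 5 of them, each of 5 numbers: dx, dy, dz in shares of 250 mm (1.0 is 250 mm), then a turn about the tool's z in fractions of the full range, 1 being 4 rad, then the opening from 0.0 (shut) to 1.0 (fully open); each row is the pose to reach, as a shift and turn from the pose commanded when the call began, along the tool's axes at that moment; what a row does not reach only later rows make up. A row lasts 1/12 s, in which the tool goes at most 41.7 mm and 0.125 rad, less where a joint would pass 70% of its speed; a pose out of reach is approached as far as the arm can. The fingers move at their own pace and stop on an object; the grip force is fixed at half the most. Time passes only in rows, so rows that do not move let the fingers close. The tool returns the time, the measured TCP pose, the force, the opening and the grip force at its end. only (a regular expression) keeps the lines of the reply that match it, lines (a string "A,B") keeps lines A to B, and quiet returns only ok. Input that does not fit is refused with a message, and nothing moves.
- sensors.state(): the state, without advancing time (a new reading comes with each control period).
- cams.read_camera(name): name is "scene" or "top"; returns (picture, depth): 480x640x3 uint8, red, green, blue; 480x640 float32, mm along the optical axis (not along the pixel's ray), 0 where there is no reading.
- cams.camera_info(name): a dict with "vertical_fov" (degrees; the focal length in pixels is half the picture's height over the tangent of half this angle, whatever the lens; pixels are square), "cx", "cy" (the principal point, pixels), "dist_coeffs" ([k1, k2, p1, p2, k3] as OpenCV has them; the pictures are not rectified), "origin" and "attitude" of the camera in the world. Camera axes: x right, y down, z forward; pixel columns grow to the right and rows downward; lengths in mm; the calibration is good to about 2 mm. A picture is of the moment at which its call begins. camera_info takes no time and is no camera call.
- job_done(): hands the job in; it is judged then, once.
The state is a dict: "t": time; "joints": joint angles; "qvel": joint speeds; "tau": joint torques, N m; "eef_pos": TCP position; "tcp_rot": TCP orientation; "ft_force": force on the tool from outside, world axes, zero at the start; "moment": the same for the moment, N m; "opening": opening from 0.0 (shut) to 1.0 (fully open); "grip_force": force on a finger pad.
Only numpy, scipy, OpenCV 4.12 (cv2) and the standard library are available. Lean on these libraries where they do the work, as an engineer would, in place of code of your own. Each camera call takes 0.05 s, during which the arm holds its last target. There are 200 camera calls.

## Working session

There is one attempt and no reset: what is moved stays moved. The work goes in short steps, Python scripts to look and compute and a tool call to move; the robot and the scene stay as the last step left them, time stands still between calls to the robot, and variables do not carry over. Pictures are saved under pics/ and viewed, at most 10 in all, crops included, and the job is handed in when it is done.

```bash
ls; mkdir -p pics
```

Run:
```python
from cell import env, cams, sensors, job_done
import cv2,numpy as np
for n in("scene","top"):
    p,d=cams.read_camera(n);np.savez(f"pics/{n}0.npz",p=p,d=d)
    cv2.imwrite(f"pics/{n}0.png",p[:,:,::-1]);print(cams.camera_info(n))
print(sensors.state())
```

```text
cell.py
pics
{'vertical_fov': 55.13302254648535, 'cx': 319.6219802433308, 'cy': 238.4011765860855, 'dist_coeffs': array([0.01907344, 0.        , 0.        , 0.        , 0.        ]), 'origin': array([  74.20830834, -356.38932854,  744.30437622]), 'attitude': array([-2.48689477, -0.01483729, -0.96690234])}
{'vertical_fov': 54.625454441870446, 'cx': 319.29044301230897, 'cy': 233.3518157451339, 'dist_coeffs': array([-0.02846391,  0.        ,  0.        ,  0.        ,  0.        ]), 'origin': array([ 422.92079836,  -48.17549027, 1037.66406671]), 'attitude': array([-3.06151541e+00, -1.81140139e-03, -1.54479232e+00])}
{'t': 0.1, 'joints': array([ 1.19740532e+00,  4.91463344e-01,  1.55935808e+00, -1.55939738e-05,
        1.09171349e+00, -1.05577457e-01]), 'qvel': array([-1.73438073e-05, -1.69972116e-03, -3.42608089e-03,  4.90821241e-04,
        7.14333574e-04,  1.29673292e-03]), 'tau': array([ 2.83435911e-03, -6.13614821e+01, -2.58608115e+01,  6.94049033e-02,
        4.70051193e-02, -1.20917079e-05]), 'eef_pos': array([165.28292412, 602.53728685, 214.15299291]), 'tcp_rot': array([-3.14065418e+00, -8.55427888e-05,  2.87378626e+00]), 'ft_force': array([ 0.46556128, -0.35897301, -0.04639843]), 'moment': array([0.04276767, 0.00270205, 0.03425869]), 'grip_force': 0.0, 'opening': 1.0006331473141663}
```

View pics/scene0.png

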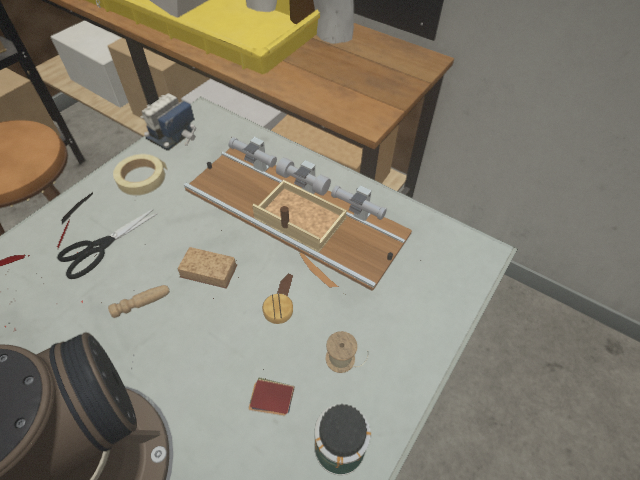

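View pics/top0.png

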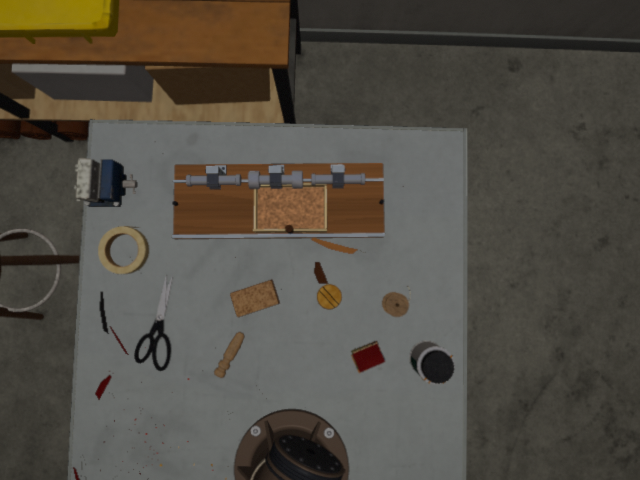

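The scene view shows slim bars at the left (252,153) and right (360,202) stations, with the drum bar in the middle (303,176). In the top view the stations are at (213,180), (339,180) and (275,180). The tray is centred near (290,207) and its knob is at (290,229).

Create h.py:
```python
import numpy as np,cv2
from cell import env, cams, sensors, job_done
from scipy.spatial.transform import Rotation as R
def cloud(n,d):
    c=cams.camera_info(n);f=240/np.tan(np.radians(c["vertical_fov"]/2))
    K=np.array([[f,0,c["cx"]],[0,f,c["cy"]],[0,0,1]])
    v,u=np.mgrid[:480,:640]
    q=cv2.undistortPoints(np.stack([u,v],-1).reshape(-1,1,2).astype(float),K,c["dist_coeffs"]).reshape(480,640,2)
    P=np.dstack([q,np.ones((480,640))])*d[...,None]
    W=P@R.from_euler("xyz",c["attitude"]).as_matrix().T+c["origin"]
    W[d<=0]=np.nan
    return W
```

Run:
```python
from h import *
np.set_printoptions(precision=1,suppress=True)
for n in("top","scene"):
    z=np.load(f"pics/{n}0.npz");W=cloud(n,z["d"])
    pts=dict(top=[(188,180),(200,181),(226,180),(239,180),(314,180),(326,180),(352,180),(364,180),(254,180),(297,180),(290,229),(254,205),(326,205),(290,207),(178,215),(380,215),(330,270)],
      scene=[(285,207),(236,142),(270,160),(338,193),(380,212)])[n]
    for u,v in pts: print(n,u,v,W[v,u])
    m=(W[...,0]>450)&(W[...,0]<800)&(abs(W[...,1])<330)
    for lo,hi in((82,93),(93,110)):
        k=m&(W[...,2]>lo)&(W[...,2]<hi);a=W[k]
        print(n,lo,len(a),np.nanpercentile(a,[0,5,50,95,100],axis=0))
    k=m&(W[...,2]>5)&(W[...,2]<16)
    b=W[k][:,:2]; r=cv2.minAreaRect(b.astype(np.float32));print("board",r,b.min(0),b.max(0))
    # bystanders
    for nm,(x0,x1,y0,y1) in dict(front=(250,500,-300,150)).items():
        k=(W[...,0]>x0)&(W[...,0]<x1)&(W[...,1]>y0)&(W[...,1]<y1)&(W[...,2]>12)
        c,l,s,_=cv2.connectedComponentsWithStats(k.astype(np.uint8))
        for i in range(1,c):
            if s[i,4]>60:
                a=W[l==i];print(a.min(0),a.max(0))
```

```text
top 188 180 [602.6 226.5  90. ]
top 200 181 [602.  202.8  85.3]
top 226 180 [605.3 148.5  86.1]
top 239 180 [605.6 121.2  87.8]
top 314 180 [608.9 -34.1  91.4]
top 326 180 [611.2 -59.   83.4]
top 352 180 [ 612.3 -112.9   85.1]
top 364 180 [ 612.8 -137.8   85.7]
top 254 180 [604.9  89.   95.9]
top 297 180 [606.9   0.6  97. ]
top 290 229 [506.2  12.1  92.2]
top 254 205 [560.7  94.9  41. ]
top 326 205 [565.2 -60.8  38.4]
top 290 207 [561.6  18.4  17.1]
top 178 215 [538.1 268.   10.7]
top 380 215 [ 550.1 -182.1    9. ]
top 330 270 [425.  -73.9  -0.3]
top 82 1551 [[ 500.2 -137.9   82. ]
 [ 594.9 -121.    83.1]
 [ 609.4   46.1   88. ]
 [ 624.3  215.6   92.4]
 [ 641.9  232.4   93. ]]
top 93 539 [[501.8 -97.4  93. ]
 [590.5 -89.2  93.2]
 [620.   44.6  95.4]
 [636.6 183.3  98.3]
 [641.1 191.5 100.5]]
board ((605.137939453125, 12.6697998046875), (300.5254211425781, 624.3761596679688), 0.04289046674966812) [ 454.7 -299.6] [755.4 324.9]
[489.6 -95.5  12.1] [500.  149.   24.7]
[320.8  37.2  12.3] [399.9 142.   33.7]
[340.1 -99.1  12.1] [394.5 -46.3  26.7]
[ 331.9 -238.8   15.9] [ 380.4 -191.3   6
[... 200 characters left out ...]
38 193 [610.4 -42.2  83.7]
scene 380 212 [ 611.8 -135.7   88.2]
scene 82 1376 [[ 502.4 -140.4   82. ]
 [ 594.5 -125.5   82.9]
 [ 610.6   33.5   87.7]
 [ 626.9  209.2   92.4]
 [ 642.6  230.9   93. ]]
scene 93 441 [[503.6 -97.   93. ]
 [593.3 -91.6  93.3]
 [623.   35.4  95.3]
 [639.5 181.2  97.6]
 [644.6 188.   99.4]]
board ((562.4923706054688, 70.944091796875), (199.5804901123047, 525.005859375), 2.410858154296875) [ 465. -193.] [673.  329.6]
[491.8 -43.8  12. ] [500.  149.8  23.2]
[322.   36.3  12.2] [402.  140.4  32.8]
[250.1 108.8  12.1] [287.9 141.7  29.1]
[ 342.3 -101.5   12.2] [397.5 -46.3  24.2]
[ 333.7 -239.6   12.3] [ 382.6 -191.    58.5]
[ 250.  -300.    81.3] [ 278.2 -254.2  108.2]
```

Create fit.py:
```python
from h import *
from scipy.optimize import least_squares
np.set_printoptions(precision=4,suppress=True)
for n in("top","scene"):
    z=np.load(f"pics/{n}0.npz");W=cloud(n,z["d"]).reshape(-1,3);W=W[np.isfinite(W[:,0])]
    def loc(p):
        c,s=np.cos(p[2]),np.sin(p[2]);d=W-[p[0],p[1],0]
        return np.c_[c*d[:,0]+s*d[:,1],-s*d[:,0]+c*d[:,1],d[:,2]]
    p=np.array([607.5,45,0.03,78.])
    L=loc(p);sel=np.zeros(len(L),bool)
    for s in(-130,130):
        t=abs(L[:,1]-s);sel|=(t>17)&(t<44)&(abs(L[:,0])<14)&(abs(L[:,2]-78)<14)
    def res(p):
        L=loc(p)[sel];return np.hypot(L[:,0],L[:,2]-p[3])-10
    def f(q): return res([q[0],45,q[1],q[2]])
    r=least_squares(f,[607.5,.03,78],loss="soft_l1");print(n,r.x,np.std(r.fun),sel.sum())
    q=r.x;L=loc([q[0],45,q[1]])
    b=(abs(L[:,0])<10)&(L[:,2]>78)&(L[:,2]<93)
    for s in(-130,130):
        a=L[b&(abs(L[:,1]-s)<75)][:,1];print("bar",s,a.min(),a.max(),(a.min()+a.max())/2-s)
    b=(L[:,0]>10)&(L[:,0]<28)&(L[:,2]>90)&(L[:,2]<104)
    for s in(-130,0,130):
        a=L[b&(abs(L[:,1]-s)<30)][:,1];print("post",a.min(),a.max(),(a.min()+a.max())/2-s)
    k=L[(abs(L[:,0]+104)<14)&(L[:,2]>70)&(L[:,2]<100)];print("knob",k.min(0),k.max(0),np.median(k,0))
    k=L[(L[:,0]>-95)&(L[:,0]<-20)&(L[:,2]>33)&(L[:,2]<48)];print("tray walls",np.percentile(k[:,1],[1,99]), k[:,1].min(),k[:,1].max())
```

```bash
python3 fit.py
```

```text
top [611.1242   0.0329  77.6756] 1.477441878216162 489
bar -130 -182.92549312138334 -72.66841432971026 2.2030462744532002
bar 130 55.11293451566476 187.55594698881188 -8.665559247761678
post -143.05745521102847 -114.19164807013641 1.375448359417561
post -13.37145191873439 15.671298350686332 1.1499232159759707
post 117.63131317850825 146.225039140949 1.928176159728622
knob [-111.8365  -33.502    70.4305] [-97.6381 -18.9759  96.3098] [-104.974   -27.3805   92.8674]
tray walls [-104.4588  394.2892] -104.53454572679428 399.77572326372274
scene [613.7246   0.0343  77.5241] 1.1478219124191935 479
bar -130 -185.52622130164238 -55.01968180027037 9.727048449043622
bar 130 72.83047183243461 185.96131037292855 -0.6041088973184117
post -143.51583759369035 -116.28262967633692 0.10076636498635594
post -15.025457881910215 15.507088491132762 0.24081530461127354
post 114.48601991090447 142.57116290621323 -1.4714085914411612
knob [-112.4917  -35.3674   70.2786] [-95.833  -19.7964  95.7393] [-107.7074  -29.5433   88.4945]
tray walls [-106.19    419.8033] -106.67971114162242 425.7484341437807
```

Create go.py:
```python
# go.py x y z : tool-axis shift and turn from the present pose to a rack-frame point, tool y along rack -y
import sys
from h import *
s=sensors.state();O=np.array([612.,45.7,0]);psi=.0335
T=O+R.from_euler("z",psi).apply([float(a) for a in sys.argv[1:4]])
M=R.from_euler("xyz",s["tcp_rot"])
d=M.inv().apply(T-s["eef_pos"])
t=(psi+np.pi-s["tcp_rot"][2]+np.pi)%(2*np.pi)-np.pi
print("tool shift",d.round(1),"turn",round(-t,3),"rack pos",R.from_euler("z",-psi).apply(s["eef_pos"]-O).round(1),"F",s["ft_force"].round(1),"t",s["t"])
```

```bash
python3 go.py -105 -27 140
```

```text
tool shift [-485.9 -475.7   74.6] turn -0.301 rack pos [-427.8  571.5  214.2] F [ 0.5 -0.4 -0. ] t 0.1
```

The rows are not in the units I measure in: shifts go in shares of 250 mm and turns go in shares of 4 rad. I convert before sending: -130 mm / 250 = -0.52, -127 mm / 250 = -0.508.

Call:
{"fn": "step_hand", "kwargs": {"segments": [[-0.12,-0.112,0,0,1],[-0.24,-0.228,0,0,1],[-0.36,-0.34,0,0,1],[-0.48,-0.452,0,0,1],[-0.52,-0.508,0,0,1]]}}

```text
t: 0.52
eef_pos: [258.6, 442.6, 214.5]
tcp_rot: [-3.14, 0.0, 2.872]
ft_force: [-0.1, 1.0, 0.8]
opening: 0.998
grip_force: 0.0
```

Call:
{"fn": "step_hand", "kwargs": {"segments": [[-0.12,-0.112,0,0,1],[-0.24,-0.228,0,0,1],[-0.36,-0.34,0,0,1],[-0.48,-0.452,0,0,1],[-0.52,-0.508,0,0,1]]}}

```text
t: 0.93
eef_pos: [350.6, 286.0, 214.6]
tcp_rot: [-3.141, 0.0, 2.872]
ft_force: [0.4, -1.0, -0.6]
opening: 0.999
grip_force: 0.0
```

Call:
{"fn": "step_hand", "kwargs": {"segments": [[-0.12,-0.112,0,0,1],[-0.24,-0.228,0,0,1],[-0.36,-0.34,0,0,1],[-0.48,-0.452,0,0,1],[-0.52,-0.508,0,0,1]]}}

```text
t: 1.35
eef_pos: [442.8, 128.9, 214.5]
tcp_rot: [-3.141, 0.001, 2.872]
ft_force: [0.3, 0.5, -0.3]
opening: 0.999
grip_force: 0.0
```

Call:
{"fn": "step_hand", "kwargs": {"segments": [[0,0,0,-0.025,0.8],[0,0,0,-0.05,0.6],[0,0,0,-0.075,0.5],[0,0,0,-0.075,0.5],[0,0,0,-0.075,0.5]]}}

```text
t: 1.77
eef_pos: [440.6, 132.1, 214.5]
tcp_rot: [3.142, -0.0, -3.113]
ft_force: [-0.3, 0.0, -0.2]
opening: 0.706
grip_force: 0.0
```

```bash
python3 go.py -105 -27 140
```

```text
tool shift [ -64.  -118.8   74.5] turn -0.004 rack pos [-168.5   92.1  214.5] F [-0.3  0.  -0.2] t 1.7667
```

To row units: -119 mm / 250 = -0.476, -90 mm / 250 = -0.36.

Call:
{"fn": "step_hand", "kwargs": {"segments": [[-0.064,-0.12,0.072,0,0.5],[-0.128,-0.24,0.144,0,0.5],[-0.192,-0.36,0.216,0,0.5],[-0.256,-0.476,0.296,0,0.5],[-0.256,-0.476,0.296,0,0.5]]}}

```text
t: 2.18
eef_pos: [509.8, 11.7, 137.5]
tcp_rot: [-3.142, -0.003, -3.116]
ft_force: [-0.8, 0.3, -0.0]
opening: 0.504
grip_force: 0.0
```

Call:
{"fn": "step_hand", "kwargs": {"segments": [[0,0,0.08,0,0.5],[0,0,0.16,0,0.5],[0,0,0.24,0,0.5],[0,0,0.296,0,0.5],[0,0,0.296,0,0.5]]}}

```text
t: 2.6
eef_pos: [507.2, 15.8, 64.5]
tcp_rot: [3.141, -0.004, -3.112]
ft_force: [-0.3, -0.4, -0.4]
opening: 0.501
grip_force: 0.0
```

Call:
{"fn": "step_hand", "kwargs": {"segments": [[0,0,0,0,0],[0,0,0,0,0],[0,0,0,0,0],[0,0,0,0,0],[0,0,0,0,0]]}}

```text
t: 3.02
eef_pos: [508.7, 15.3, 67.3]
tcp_rot: [-3.142, 0.001, -3.11]
ft_force: [0.3, -1.2, 0.2]
opening: 0.207
grip_force: 0.0
```

```bash
python3 go.py -104 -130 66
```

```text
tool shift [  -0.4 -103.1    1.3] turn -0.002 rack pos [-104.2  -26.9   67.3] F [ 0.3 -1.2  0.2] t 3.0167
```

Call:
{"fn": "step_hand", "kwargs": {"segments": [[0,0,0,0,0],[0,0,0,0,0]]}}

```text
t: 3.18
eef_pos: [508.7, 15.3, 67.2]
tcp_rot: [3.142, 0.001, -3.11]
ft_force: [-1.0, -0.0, 7.8]
opening: 0.163
grip_force: 30.0
```

Call:
{"fn": "step_hand", "kwargs": {"segments": [[0,-0.06,0,0,0],[0,-0.12,0,0,0],[0,-0.18,0,0,0],[0,-0.232,0,0,0],[0,-0.28,0,0,0]]}}

```text
t: 3.6
eef_pos: [511.0, -55.4, 67.2]
tcp_rot: [-3.142, 0.001, -3.11]
ft_force: [0.4, 2.4, 5.6]
opening: 0.164
grip_force: 30.0
```

Call:
{"fn": "step_hand", "kwargs": {"segments": [[0,-0.048,0,0,0],[0,-0.088,0,0,0],[0,-0.12,0,0,0],[0,-0.132,0,0,0],[0,-0.132,0,0,0]]}}

```text
t: 4.02
eef_pos: [512.1, -88.6, 67.2]
tcp_rot: [-3.141, 0.001, -3.11]
ft_force: [-0.6, -1.4, 5.7]
opening: 0.163
grip_force: 30.0
```

```bash
python3 go.py -104 -130 66
```

```text
tool shift [-0.3  0.9  1.2] turn -0.002 rack pos [-104.3 -130.9   67.2] F [-0.6 -1.4  5.7] t 4.0167
```

Call:
{"fn": "step_hand", "kwargs": {"segments": [[0,0,0,0,0.53],[0,0,0,0,0.53],[0,0,0,0,0.53],[0,0,0,0,0.53],[0,0,0,0,0.53]]}}

```text
t: 4.43
eef_pos: [511.7, -87.6, 66.5]
tcp_rot: [3.141, -0.0, -3.109]
ft_force: [0.1, 0.0, 1.0]
opening: 0.456
grip_force: 0.0
```

Call:
{"fn": "step_hand", "kwargs": {"segments": [[0,0,-0.12,0,0.53],[0,0,-0.24,0,0.53],[0,0,-0.332,0,0.53],[-0.12,0,-0.332,0,0.53],[-0.24,0,-0.332,0,0.53]]}}

```text
t: 4.85
eef_pos: [572.5, -85.8, 151.8]
tcp_rot: [-3.141, 0.003, -3.11]
ft_force: [0.7, -0.2, 0.3]
opening: 0.53
grip_force: 0.0
```

Call:
{"fn": "step_hand", "kwargs": {"segments": [[-0.12,0.004,0,0,0.53],[-0.22,0.004,0,0,0.53],[-0.28,0.004,0,0,0.53],[-0.28,0.004,0,0,0.53],[-0.28,0.004,0,0,0.53]]}}

```text
t: 5.27
eef_pos: [641.3, -82.2, 148.9]
tcp_rot: [3.141, -0.001, -3.109]
ft_force: [-0.3, -0.8, -0.4]
opening: 0.533
grip_force: 0.0
```

```bash
python3 go.py 26 -130 60
```

Run:
```python
from h import *
for n in("scene","top"):
    p,d=cams.read_camera(n);np.savez(f"pics/{n}1.npz",p=p,d=d)
    q=p[110:310,160:440] if n=="scene" else p[130:260,150:410]
    cv2.imwrite(f"pics/{n}1.png",cv2.resize(q,None,fx=2.6,fy=2.6)[:,:,::-1])
```

```text
tool shift [-1.1 -1.2 88.9] turn -0.001 rack pos [  25.  -128.8  148.9] F [-0.3 -0.8 -0.4] t 5.2667
```

View pics/scene1.png

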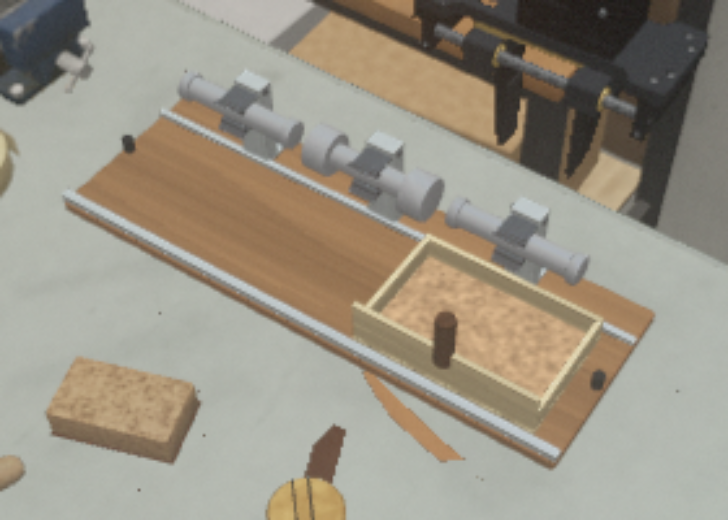

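The tray (355–600, 240–420 in the crop) sits under the right bar at (515,240). The fingers hang behind that bar, so I'm going down.

To row units: 88 mm / 250 = 0.352, 85 mm / 250 = 0.34.

Call:
{"fn": "step_hand", "kwargs": {"segments": [[-0.004,-0.004,0.1,0,0.53],[-0.004,-0.004,0.2,0,0.53],[-0.004,-0.004,0.28,0,0.53],[-0.004,-0.004,0.34,0,0.53],[-0.004,-0.004,0.352,0,0.53]]}}

```text
t: 5.78
eef_pos: [640.7, -83.3, 59.4]
tcp_rot: [3.14, -0.004, -3.11]
ft_force: [1.0, -0.4, 0.1]
opening: 0.528
grip_force: 0.0
```

```bash
python3 go.py 20 -130 60
```

```text
tool shift [ 4.3 -0.1 -0.6] turn -0.002 rack pos [  24.3 -129.9   59.4] F [ 1.  -0.4  0.1] t 5.7833
```

Call:
{"fn": "step_hand", "kwargs": {"segments": [[0.02,0,0,0,0.53],[0.036,0,0,0,0.53],[0.048,0,0,0,0.53],[0.06,0,0,0,0.53],[0.072,0,0,0,0.53]]}}

```text
t: 6.2
eef_pos: [624.7, -84.2, 63.2]
tcp_rot: [-3.141, 0.002, -3.109]
ft_force: [0.1, 0.0, 0.4]
opening: 0.531
grip_force: 0.3
```

```bash
python3 go.py -8 -130 60
```

```text
tool shift [16.4  0.2  3.1] turn -0.001 rack pos [   8.4 -130.3   63.2] F [0.1 0.  0.4] t 6.2
```

To row units: 15 mm / 250 = 0.06, 12 mm / 250 = 0.048.

Call:
{"fn": "step_hand", "kwargs": {"segments": [[0.016,0,0,0,0.53],[0.032,0,0,0,0.53],[0.048,0,0,0,0.53],[0.06,0,0,0,0.53],[0.06,0,0,0,0.53]]}}

```text
t: 6.62
eef_pos: [608.9, -84.5, 61.6]
tcp_rot: [3.141, -0.001, -3.11]
ft_force: [-0.1, -0.0, -0.4]
opening: 0.531
grip_force: 0.0
```

```bash
python3 - <<'E'
from h import *
for n in("scene",):
    p,d=cams.read_camera(n);np.savez(f"pics/{n}2.npz",p=p,d=d)
    q=p[110:310,160:440]
    cv2.imwrite(f"pics/{n}2.png",cv2.resize(q,None,fx=2.6,fy=2.6)[:,:,::-1])
E
```

```text
(no output)
```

View pics/scene2.png

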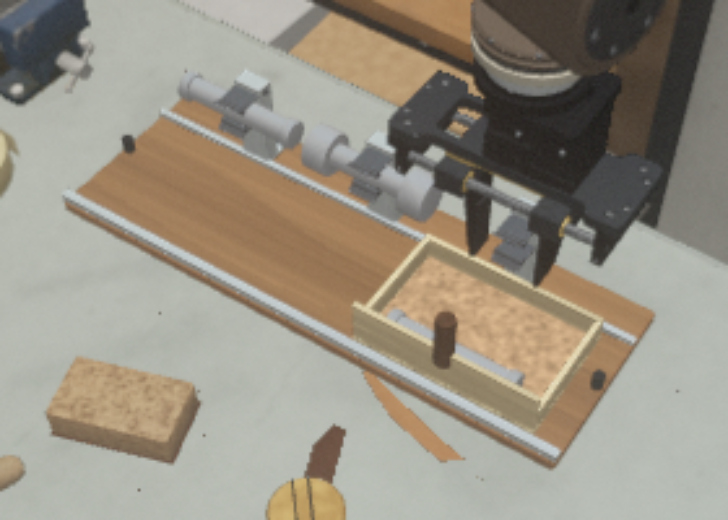

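The right bar lies in the tray against the front wall, from (395,318) to (520,380). Next I return to the knob.

To row units: -88 mm / 250 = -0.352, -60 mm / 250 = -0.24.

Call:
{"fn": "step_hand", "kwargs": {"segments": [[0,0,-0.12,0,0.53],[0,0,-0.24,0,0.53],[0,0,-0.352,0,0.53],[0.08,0,-0.352,0,0.53],[0.18,0,-0.352,0,0.53]]}}

```text
t: 7.08
eef_pos: [565.8, -86.1, 151.0]
tcp_rot: [-3.141, 0.004, -3.109]
ft_force: [-1.8, -0.1, -0.7]
opening: 0.53
grip_force: 0.0
```

Call:
{"fn": "step_hand", "kwargs": {"segments": [[0.1,0,0,0,0.53],[0.18,0,0,0,0.53],[0.208,0,0,0,0.53],[0.208,0,0,0,0.53],[0.208,0,0,0,0.53]]}}

```text
t: 7.5
eef_pos: [513.7, -87.9, 149.9]
tcp_rot: [-3.141, 0.001, -3.11]
ft_force: [0.1, 0.1, 0.2]
opening: 0.532
grip_force: 0.0
```

```bash
python3 go.py -104 -130 66
```

```text
tool shift [ 1.4  0.3 83.9] turn -0.002 rack pos [-102.7 -130.2  149.9] F [0.1 0.1 0.2] t 7.5
```

To row units: 82 mm / 250 = 0.328, 70 mm / 250 = 0.28.

Call:
{"fn": "step_hand", "kwargs": {"segments": [[0.004,0,0.1,0,0.53],[0.004,0,0.2,0,0.53],[0.004,0,0.28,0,0.53],[0.004,0,0.328,0,0.53],[0.004,0,0.328,0,0.53]]}}

```text
t: 7.92
eef_pos: [512.0, -87.5, 65.1]
tcp_rot: [3.14, -0.003, -3.109]
ft_force: [-0.4, -0.7, -0.0]
opening: 0.529
grip_force: 0.0
```

Call:
{"fn": "step_hand", "kwargs": {"segments": [[0,0,0,0,0],[0,0,0,0,0],[0,0,0,0,0],[0,0,0,0,0],[0,0,0,0,0]]}}

```text
t: 8.33
eef_pos: [512.1, -87.8, 68.3]
tcp_rot: [-3.141, 0.001, -3.109]
ft_force: [0.1, 0.0, 0.4]
opening: 0.235
grip_force: 0.0
```

Call:
{"fn": "step_hand", "kwargs": {"segments": [[0,0,0,0,0],[0,0,0,0,0],[0,0,0,0,0]]}}

```text
t: 8.58
eef_pos: [512.0, -87.8, 68.1]
tcp_rot: [-3.141, 0.001, -3.109]
ft_force: [-0.8, 0.0, 5.6]
opening: 0.161
grip_force: 30.0
```

Call:
{"fn": "step_hand", "kwargs": {"segments": [[0,0.024,0,0,0],[0,0.064,0,0,0],[0,0.112,0,0,0],[0,0.168,0,0,0],[0,0.224,0,0,0]]}}

```text
t: 9.0
eef_pos: [510.1, -31.6, 68.1]
tcp_rot: [-3.141, 0.001, -3.11]
ft_force: [-1.0, -2.3, 6.1]
opening: 0.163
grip_force: 30.0
```

Call:
{"fn": "step_hand", "kwargs": {"segments": [[0,0.056,0,0,0],[0,0.112,0,0,0],[0,0.168,0,0,0],[0,0.224,0,0,0],[0,0.28,0,0,0]]}}

```text
t: 9.42
eef_pos: [507.8, 38.7, 68.1]
tcp_rot: [-3.141, 0.001, -3.109]
ft_force: [-1.5, -1.4, 5.7]
opening: 0.159
grip_force: 30.0
```

```bash
python3 go.py -104 130 66
```

```text
tool shift [ -0.2 133.5   2.1] turn -0.001 rack pos [-104.4   -3.5   68.1] F [-1.5 -1.4  5.7] t 9.4167
```

To row units: 70 mm / 250 = 0.28, 56 mm / 250 = 0.224.

Call:
{"fn": "step_hand", "kwargs": {"segments": [[0,0.056,0,0,0],[0,0.112,0,0,0],[0,0.168,0,0,0],[0,0.224,0,0,0],[0,0.28,0,0,0]]}}

```text
t: 9.83
eef_pos: [505.4, 108.7, 68.1]
tcp_rot: [-3.141, 0.0, -3.109]
ft_force: [-1.1, -1.6, 6.5]
opening: 0.162
grip_force: 30.0
```

Call:
{"fn": "step_hand", "kwargs": {"segments": [[0,0.056,0,0,0],[0,0.112,0,0,0],[0,0.16,0,0,0],[0,0.2,0,0,0],[0,0.228,0,0,0]]}}

```text
t: 10.25
eef_pos: [503.5, 165.9, 68.1]
tcp_rot: [-3.142, 0.0, -3.109]
ft_force: [-2.2, -1.1, 6.9]
opening: 0.161
grip_force: 30.0
```

Call:
{"fn": "step_hand", "kwargs": {"segments": [[0,0.016,0,0,0],[0,0.024,0,0,0],[0,0.024,0,0,0],[0,0.024,0,0,0]]}}

```text
t: 10.58
eef_pos: [503.3, 171.5, 68.1]
tcp_rot: [3.141, 0.0, -3.109]
ft_force: [-1.8, 1.1, 6.3]
opening: 0.161
grip_force: 30.0
```

```bash
python3 go.py -104 130 66
```

```text
tool shift [-0.4  0.6  2.1] turn -0.001 rack pos [-104.4  129.4   68.1] F [-1.8  1.1  6.3] t 10.5833
```

Call:
{"fn": "step_hand", "kwargs": {"segments": [[0,0,0,0,0.53],[0,0,0,0,0.53],[0,0,0,0,0.53],[0,0,0,0,0.53],[0,0,0,0,0.53]]}}

```text
t: 11.0
eef_pos: [503.4, 171.1, 67.5]
tcp_rot: [3.142, -0.0, -3.109]
ft_force: [0.2, -0.3, 0.2]
opening: 0.456
grip_force: 0.0
```

Call:
{"fn": "step_hand", "kwargs": {"segments": [[0,0,-0.12,0,0.53],[0,0,-0.24,0,0.53],[0,0,-0.332,0,0.53],[-0.12,0,-0.332,0,0.53],[-0.24,0,-0.332,0,0.53]]}}

```text
t: 11.42
eef_pos: [564.2, 173.3, 152.9]
tcp_rot: [3.141, 0.003, -3.109]
ft_force: [-0.8, 0.4, -0.2]
opening: 0.532
grip_force: 0.0
```

Call:
{"fn": "step_hand", "kwargs": {"segments": [[-0.12,0,0,0,0.53],[-0.22,0,0,0,0.53],[-0.28,0,0,0,0.53],[-0.28,0,0,0,0.53],[-0.28,0,0,0,0.53]]}}

```text
t: 11.83
eef_pos: [633.0, 175.2, 149.9]
tcp_rot: [-3.142, -0.001, -3.11]
ft_force: [-1.1, -1.1, -0.4]
opening: 0.529
grip_force: 0.0
```

```bash
python3 go.py 25 130 60
```

```text
tool shift [ 0.2  1.3 89.9] turn -0.002 rack pos [ 25.3 128.7 149.9] F [-1.1 -1.1 -0.4] t 11.8333
```

Run:
```python
from h import *
p,d=cams.read_camera("scene")
cv2.imwrite("pics/s3.png",cv2.resize(p[110:310,160:440],None,fx=2.6,fy=2.6)[:,:,::-1])
```

Call:
{"fn": "step_hand", "kwargs": {"segments": [[0,0.004,0.1,0,0.53],[0,0.004,0.2,0,0.53],[0,0.004,0.28,0,0.53],[0,0.004,0.34,0,0.53],[0,0.004,0.352,0,0.53]]}}

```text
t: 12.3
eef_pos: [631.1, 176.2, 60.4]
tcp_rot: [-3.141, -0.004, -3.109]
ft_force: [-0.5, 0.1, -0.2]
opening: 0.531
grip_force: 0.0
```

```bash
python3 go.py 20 130 60
```

```text
tool shift [3.4 0.2 0.4] turn -0.001 rack pos [ 23.4 129.8  60.4] F [-0.5  0.1 -0.2] t 12.3
```

View pics/s3.png

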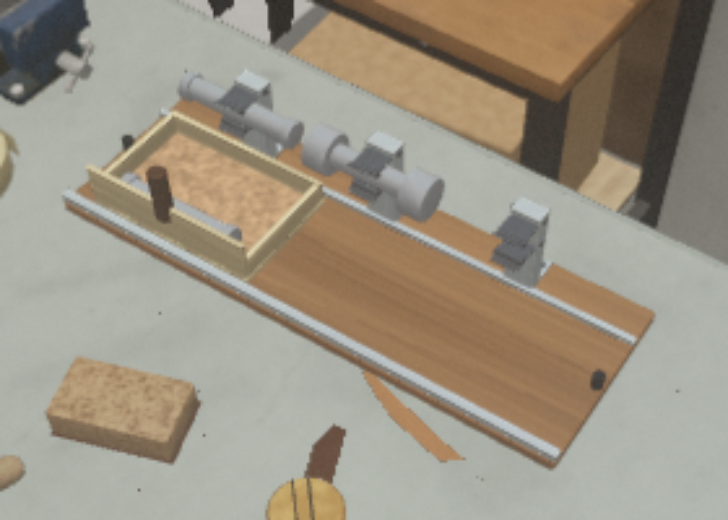

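The tray is under the left station (90–320, 115–275), still holding the first bar. The drum bar is in its clip.

To row units: 17 mm / 250 = 0.068, 14 mm / 250 = 0.056.

Call:
{"fn": "step_hand", "kwargs": {"segments": [[0.016,0,0,0,0.53],[0.032,0,0,0,0.53],[0.044,0,0,0,0.53],[0.056,0,0,0,0.53],[0.068,0,0,0,0.53]]}}

```text
t: 12.72
eef_pos: [616.6, 176.0, 64.4]
tcp_rot: [3.141, 0.003, -3.109]
ft_force: [1.1, 0.9, 1.1]
opening: 0.529
grip_force: 0.3
```

Call:
{"fn": "step_hand", "kwargs": {"segments": [[0.016,0,0,0,0.53],[0.032,0,0,0,0.53],[0.048,0,0,0,0.53],[0.06,0,0,0,0.53],[0.06,0,0,0,0.53]]}}

```text
t: 13.13
eef_pos: [600.5, 175.4, 62.6]
tcp_rot: [-3.142, -0.001, -3.109]
ft_force: [0.3, 0.2, 0.2]
opening: 0.528
grip_force: 0.0
```

Run:
```python
from h import *
p,d=cams.read_camera("scene")
cv2.imwrite("pics/s4.png",cv2.resize(p[110:310,160:440],None,fx=2.6,fy=2.6)[:,:,::-1])
```

```text
(no output)
```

View pics/s4.png

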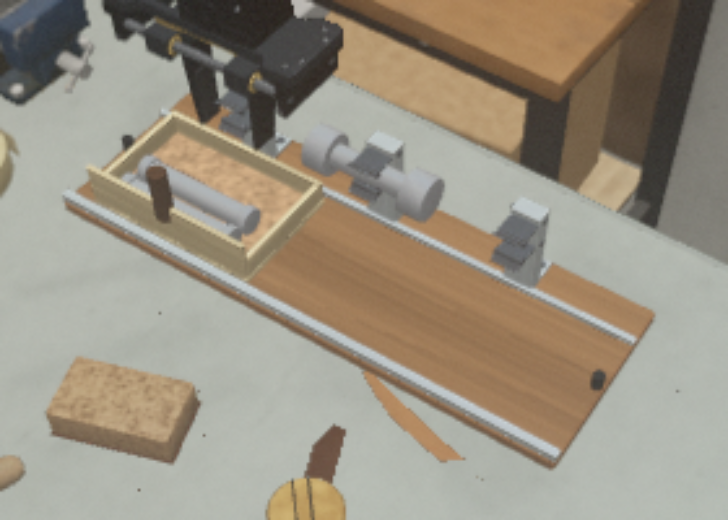

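Both bars are in the tray, the second at (145,165)–(255,215). I'll retract and check that they have settled.

To row units: -140 mm / 250 = -0.56, -120 mm / 250 = -0.48.

Call:
{"fn": "step_hand", "kwargs": {"segments": [[0,0,-0.12,0,0.53],[0,0,-0.24,0,0.53],[0,0,-0.36,0,0.53],[0,0,-0.48,0,0.53],[0,0,-0.56,0,0.53]]}}

```text
t: 13.6
eef_pos: [601.9, 175.4, 205.5]
tcp_rot: [3.141, 0.003, -3.109]
ft_force: [0.4, -0.6, 0.3]
opening: 0.531
grip_force: 0.0
```

Call:
{"fn": "step_hand", "kwargs": {"segments": [[-0.004,0,0,0,0.53],[0,0,0,0,0.53],[0,0,0,0,0.53],[0,0,0,0,0.53],[0,0,0,0,0.53]]}}

```text
t: 14.02
eef_pos: [601.0, 175.2, 201.4]
tcp_rot: [-3.141, -0.002, -3.109]
ft_force: [-0.4, -0.3, -0.7]
opening: 0.529
grip_force: 0.0
```

Run:
```python
from h import *
p,d=cams.read_camera("scene")
cv2.imwrite("pics/s5.png",cv2.resize(p[110:310,160:440],None,fx=2.6,fy=2.6)[:,:,::-1])
W=cloud("scene",d)
for u,v in((145,165),(200,190),(250,218),(210,218),(240,235)):
    print(W[int(v/2.6+110),int(u/2.6+160)].round(0))
print(sensors.state()["qvel"].round(3))
```

```text
[538. 223.  44.]
[543. 169.  43.]
[547. 118.  40.]
[526. 143.  43.]
[532. 118.  31.]
[ 0.    -0.003 -0.005  0.001  0.002  0.   ]
```

View pics/s5.png

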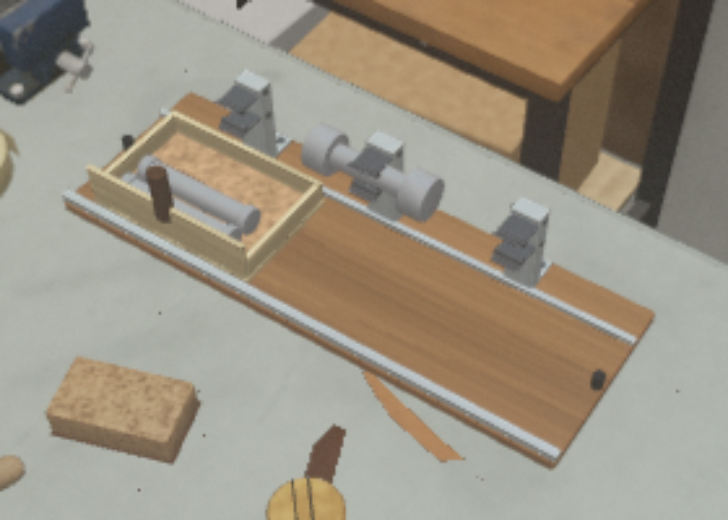

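Both bars are settled on the tray floor with tops about 43 mm above the table. The drum bar is still clipped and nothing else has moved, so I'm handing in.

```bash
python3 -c "
from cell import env, cams, sensors, job_done
print(job_done())"
```

```text
the job is handed in; nothing more can be done
None
```

Both slim bars are out of their clips and lying in the catch tray. The drum-ended bar is still in its clip, the cork block, beeswax and spool were never touched, and the job was handed in at about 14 s.

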